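# Weed out the weak spring clips

## Robot

A 7-joint arm with a two-finger parallel gripper is mounted at the origin on a cart in front of the work surface, level with it; the furniture and walls round the work are solid. World frame = base frame: x ahead of the robot, y to its left, z up, the work surface at z = 0. Lengths are in m, angles in rad, forces in N, time in s.
With the tool pointing down it reaches from about 0.425 to 0.875 m from the base axis. Payload 4.7 kg.
Tool frame: the origin (TCP) lies midway between the tips of the shut fingers; the grasp point (between the pads) lies 19 mm behind it; z points along the fingers, y is the line along which they close (so a half turn about z gives the same grasp; the last joint's range is limited). The gripper opens to 85 mm and grips with 20 to 120 N. Pads are 22 mm wide; open, the fingers measure 114 mm over their backs; the gripper's body (76 mm by 85 mm) begins 54 mm behind the grasp point. The pads swing forward as they close: fully open they stand 13 mm farther back than shut.
Start: joints at [1.177, 0.321, -0.07, 1.45, 0.023, 1.371, -0.057], TCP at [0.258, -0.597, 0.231] pointing down, gripper open.
Joint ranges: [-2.86, 2.86], [-0.3, 2.09], [-1.38, 1.24], [0.06, 2.45], [-1.56, 4.7], [0.09, 2.05], [-2.69, 2.69]. Speed limits (rad/s): [2.57, 2.57, 3.14, 3.14, 3.14, 3.14, 3.14].

## Interface

Orientations are given as a unit quaternion [x, y, z, w].
In Python, from cell import state, vision, ticket gives the robot as it stands.
- The arm moves only by the tool send_rows, never from a script. Its argument "motion" is a list of rows, each a list of 7 numbers: the shift along the tool's x, y, z scaled (see below), then the turn, a rotation vector about the tool's x, y, z scaled (see below), then the opening, from -1 (shut) to 1 (fully open), so that 0 is half open. A call has 1 to 10 rows; each row shifts and turns the commanded pose from where the row before left it, along the tool's axes as they then stand; what a row does not reach is not made up. The controller multiplies each number of a shift by 2.5 cm and each number of a turn by pi rad. A row lasts 1/8 s, in which the tool goes at most 62.5 mm and 10.7 degrees, less where a joint would pass 70% of its speed; a pose out of reach is approached as far as the arm can. A call with a number of a shift or a turn outside -1 to 1 is refused whole. A call with a gripper value outside its range is refused whole. The fingers move at their own pace and stop on an object; "squeeze" is the grip in N (left out, the last holds). Time passes only in rows, so rows that do not move let the fingers close. It gives the time, the measured TCP pose, the force, the opening and the grip force at its end, in the units of the state.
- state(): the state, without advancing time (a new reading comes with each control period).
- vision.camera(name): name is "scene" or "top" or "wrist"; returns a dict with "pixels" (384x512x3 uint8, red, green, blue), "intrinsics" (3x3 intrinsics, pixels), "view" (4x4, takes a point from world to camera coordinates). Camera axes: x right, y down, z forward; pixel columns grow to the right and rows downward; lengths in m; the calibration is good to about 2 mm. A picture is of the moment at which its call begins. There is no depth.
- ticket.finish_job(): hands the job in; it is judged then, once.
Trained networks look in the newest picture that a camera, given by its name, has taken for a name from the list of things; names that differ only in an ending like _2 or _b are one class to them, and where a whole thing is asked for, a point or a joint stands for the part that bears it (a point fixed in the world has none). Each returns a list of dicts, best first, with "score" (0 to 1); they miss things now and then, are a little off and sometimes report something else, mostly with a low value. They report only what shows in the picture. A call takes as long as a camera call.
- vision.regions_of(thing, camera): "region" (384x512 bool, what is visible of it).
- vision.pinpoint(thing, camera): "location" ([x, y, z] in m, in world coordinates, good to about 4 mm: a listed point, or the origin of a listed thing).
The state is a dict: "t": time; "joint_pos": joint angles; "joint_velocities": joint speeds; "joint_torque": joint torques, N m; "eef_pos": TCP position; "eef_rot": TCP orientation; "contact_force": force on the tool from outside, world axes, zero at the start; "wrist_torque": the same for the moment, N m; "grip_width": finger opening in m; "gripper_force": force on a finger pad.
Only numpy, scipy, OpenCV 4.12 (cv2) and the standard library are available. Lean on these libraries where they do the work, as an engineer would, in place of code of your own. Each camera call takes 0.05 s, during which the arm holds its last target. There are 200 camera calls.

## Task

Two of the four look-alike spring clips on the sorting board have gone weak. Find them by pressing the handles down from above to feel how stiffly the jaws open, and push the weak clips, without lifting them, off the far edge of the board into the scrap trough. Leave the sound clips and the plug box standing where they are.

Things in the scene. Friction and masses are not known exactly. Their poses are not given: they have to be found in the camera images.
- stand: the fixed sorting stand: a wooden board 110 mm deep (its x), 620 mm long (its y) and 30 mm high, with a steel scrap trough along its far side. Origin: centre of the board's underside, on the bench; its x points away from the robot, across the board to the trough; z up. The board's far edge is at x = +55 mm (no lip there); the near edge at x = -55 mm.
- trough (a point): centre of the scrap trough's floor (axes as the stand). The trough is 125 mm wide inside (from the board's far edge to the back wall), 612 mm long; its floor lies 27 mm below the board's top, its back wall stands 53 mm and its end walls 40 mm above the bench. One hexagon nut already lies in it.
- clip_a_center (a point): one of four look-alike steel spring clips (90 mm long, 36 mm wide, 48 mm high, about 0.27 kg), lying loose in the row on the board, its channel-shaped lower arm (plain side walls 18 mm high, 90 mm long) down; length roughly along the board. This point is in the middle of it, 24 mm above its underside. Its x axis runs along the clip from the handle to the jaws, z up.
- clip_a_lip (a point): top of the rolled lip (28 mm wide across the clip, 12 mm thick) at the handle end of the sprung upper arm, 48 mm above the clip's underside, 36 mm from its middle: press here straight down (inside the footprint, so it does not tip). It goes down up to 12 mm to a hard stop, the jaws open, and it springs back. A sound clip hardly gives before 9 N and needs 15 N at the stop; a weak one needs 2 to 5 N.
- clip_a_jaw (a point): the tip of that clip's fixed lower jaw, at its underside, 45 mm from the clip's middle on the side away from the handle.
- clip_b_center (a point): one of four look-alike steel spring clips (90 mm long, 36 mm wide, 48 mm high, about 0.27 kg), lying loose in the row on the board, its channel-shaped lower arm (plain side walls 18 mm high, 90 mm long) down; length roughly along the board. This point is in the middle of it, 24 mm above its underside. Its x axis runs along the clip from the handle to the jaws, z up.
- clip_b_lip (a point): top of the rolled lip (28 mm wide across the clip, 12 mm thick) at the handle end of the sprung upper arm, 48 mm above the clip's underside, 36 mm from its middle: press here straight down (inside the footprint, so it does not tip). It goes down up to 12 mm to a hard stop, the jaws open, and it springs back. A sound clip hardly gives before 9 N and needs 15 N at the stop; a weak one needs 2 to 5 N.
- clip_b_jaw (a point): the tip of that clip's fixed lower jaw, at its underside, 45 mm from the clip's middle on the side away from the handle.
- clip_c_center (a point): one of four look-alike steel spring clips (90 mm long, 36 mm wide, 48 mm high, about 0.27 kg), lying loose in the row on the board, its channel-shaped lower arm (plain side walls 18 mm high, 90 mm long) down; length roughly along the board. This point is in the middle of it, 24 mm above its underside. Its x axis runs along the clip from the handle to the jaws, z up.
- clip_c_lip (a point): top of the rolled lip (28 mm wide across the clip, 12 mm thick) at the handle end of the sprung upper arm, 48 mm above the clip's underside, 36 mm from its middle: press here straight down (inside the footprint, so it does not tip). It goes down up to 12 mm to a hard stop, the jaws open, and it springs back. A sound clip hardly gives before 9 N and needs 15 N at the stop; a weak one needs 2 to 5 N.
- clip_c_jaw (a point): the tip of that clip's fixed lower jaw, at its underside, 45 mm from the clip's middle on the side away from the handle.
- clip_d_center (a point): one of four look-alike steel spring clips (90 mm long, 36 mm wide, 48 mm high, about 0.27 kg), lying loose in the row on the board, its channel-shaped lower arm (plain side walls 18 mm high, 90 mm long) down; length roughly along the board. This point is in the middle of it, 24 mm above its underside. Its x axis runs along the clip from the handle to the jaws, z up.
- clip_d_lip (a point): top of the rolled lip (28 mm wide across the clip, 12 mm thick) at the handle end of the sprung upper arm, 48 mm above the clip's underside, 36 mm from its middle: press here straight down (inside the footprint, so it does not tip). It goes down up to 12 mm to a hard stop, the jaws open, and it springs back. A sound clip hardly gives before 9 N and needs 15 N at the stop; a weak one needs 2 to 5 N.
- clip_d_jaw (a point): the tip of that clip's fixed lower jaw, at its underside, 45 mm from the clip's middle on the side away from the handle.
- plug_box: a dark plug box, 50 x 55 x 45 mm, a bystander that stands somewhere in the row of clips on the board. Origin at the centre of its underside.

How it is judged:
By the outcome, as a careful person would: the job done as asked, in the order asked, and still so for the second after the job is handed in, with the robot touching nothing.
It also fails if it takes over 53 s, if anything falls off the work surface, if the arm or the gripper's body presses on something with over 40 N, if the wrist force passes 120 N, or if a joint passes its speed limit or range.

## Working session

There is one attempt and no reset: what is moved stays moved. The work goes in short steps, Python scripts to look and compute and a tool call to move; the robot and the scene stay as the last step left them, time stands still between calls to the robot, and variables do not carry over. Pictures are saved under pics/ and viewed, at most 10 in all, crops included, and the job is handed in when it is done.

Besides the shell and the picture viewer there is one more tool, called after "Emit:" in YAML: its name, and indented under it one key for each argument. send_rows: Moves the arm, as the interface text tells. Shifts and turns lie within -1 to 1; 1 stands for 2.5 cm of shift or pi rad of turn. Its arguments: {"type":"object","properties":{"motion":{"type":"array"},"squeeze":{"type":"number"}},"required":["motion"]}

```bash
mkdir -p pics; ls
python3 - <<'E'
from cell import state, vision
import cv2, numpy as np
s=state(); print({k:np.round(v,3).tolist() for k,v in s.items()})
for c in ["scene","top"]:
    im=vision.camera(c); cv2.imwrite(f"pics/{c}0.png",im["pixels"][:,:,::-1])
    for n in ["clip_a_center","clip_a_lip","clip_a_jaw","plug_box","stand","trough"]:
        print(c,n,[(np.round(d["location"],3).tolist(),round(d["score"],2)) for d in vision.pinpoint(n,c)])
E
```

```text
pics
{'t': 0.0, 'joint_pos': [1.177, 0.322, -0.07, 1.452, 0.023, 1.371, -0.057], 'joint_velocities': [-0.002, -0.001, -0.001, 0.001, -0.0, 0.002, -0.0], 'joint_torque': [0.001, -49.358, -0.382, -31.434, 0.013, 0.011, -0.0], 'eef_pos': [0.258, -0.596, 0.23], 'eef_rot': [0.979, 0.203, -0.0, -0.001], 'contact_force': [-0.81, -0.031, 0.407], 'wrist_torque': [0.019, 0.029, 0.021], 'gripper_force': 0.0, 'grip_width': 0.085}
scene clip_a_center [([0.463, -0.266, 0.051], 0.75)]
scene clip_a_lip [([0.471, -0.231, 0.081], 0.39)]
scene clip_a_jaw []
scene plug_box [([0.496, 0.212, 0.031], 0.86)]
scene stand [([0.478, -0.027, -0.004], 0.62)]
scene trough [([0.599, -0.029, 0.003], 0.82)]
top clip_a_center [([0.462, -0.265, 0.052], 0.58)]
top clip_a_lip [([0.467, -0.227, 0.084], 0.89), ([0.491, 0.02, 0.027], 0.3)]
top clip_a_jaw [([0.46, -0.307, 0.032], 0.58), ([0.456, -0.105, 0.072], 0.55)]
top plug_box [([0.496, 0.21, 0.031], 0.83)]
top stand [([0.478, -0.027, -0.002], 0.59)]
top trough [([0.593, -0.031, 0.004], 0.67), ([0.464, -0.263, 0.055], 0.47)]
```

View pics/top0.png

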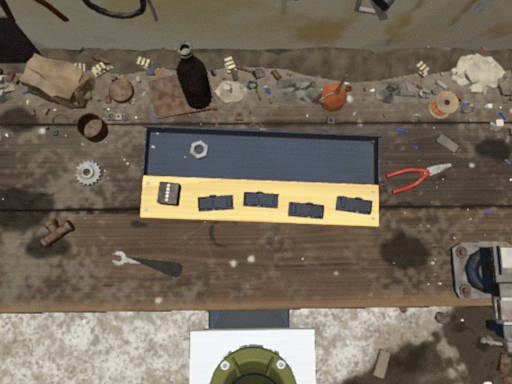

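View pics/scene0.png

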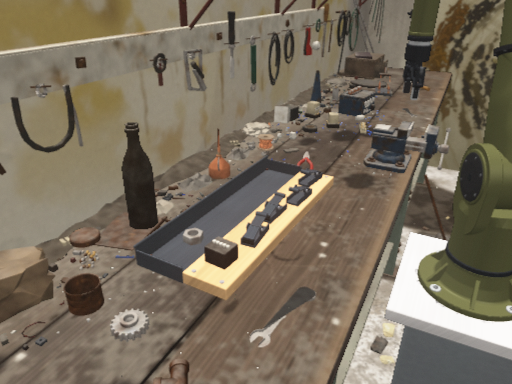

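Run:
```python
from cell import state, vision
import cv2, numpy as np
for c in ["scene","top"]:
    im=vision.camera(c); print(np.round(im["view"],3).tolist(),im["intrinsics"].tolist() if hasattr(im["intrinsics"],'tolist') else im["intrinsics"])
    for l in "abcd":
      for n in ["center","lip","jaw"]:
        print(c,l,n,[(np.round(d["location"],3).tolist(),round(d["score"],2)) for d in vision.pinpoint(f"clip_{l}_{n}",c)])
      print([(cv2.boundingRect(d["region"].astype(np.uint8)),round(d["score"],2)) for d in vision.regions_of(f"clip_{l}_center",c)])
```

```text
[[-0.896, -0.444, 0.015, 0.46], [-0.216, 0.405, -0.889, 0.189], [0.388, -0.799, -0.459, 0.891], [0.0, 0.0, 0.0, 1.0]] [[415.7225828034694, 0.0, 256.8901080070581], [0.0, 415.7225828034694, 194.77966283677728], [0.0, 0.0, 1.0]]
scene a center [([0.467, -0.267, 0.054], 0.59)]
scene a lip [([0.471, -0.234, 0.078], 0.4)]
scene a jaw [([0.458, -0.312, 0.028], 0.78)]
[((299, 168, 23, 18), 0.79)]
scene b center []
scene b lip [([0.455, -0.103, 0.076], 0.6)]
scene b jaw [([0.448, -0.183, 0.03], 0.93)]
[((285, 185, 26, 21), 0.77)]
scene c center [([0.472, 0.089, 0.053], 0.93)]
scene c lip [([0.48, 0.054, 0.078], 0.9)]
scene c jaw [([0.47, 0.138, 0.027], 0.77)]
[((240, 211, 29, 36), 0.69)]
scene d center [([0.481, -0.022, 0.054], 0.71), ([0.468, 0.137, 0.033], 0.62)]
scene d lip [([0.488, 0.024, 0.025], 0.64), ([0.477, -0.064, 0.078], 0.54)]
scene d jaw [([0.49, 0.022, 0.023], 0.9)]
[((263, 192, 24, 30), 0.69), ((286, 184, 25, 22), 0.53)]
[[-0.012, -1.0, 0.02, 0.002], [-0.989, 0.009, -0.145, 0.501], [0.145, -0.022, -0.989, 0.984], [0.0, 0.0, 0.0, 1.0]] [[393.5694609343637, 0.0, 251.99692734377
[... 215 characters left out ...]
 20), 0.96)]
top b center [([0.448, -0.141, 0.054], 0.88), ([0.478, -0.06, 0.078], 0.48)]
top b lip [([0.458, -0.106, 0.075], 0.78)]
top b jaw [([0.444, -0.183, 0.03], 0.86), ([0.482, -0.028, 0.052], 0.52)]
[((288, 203, 36, 16), 0.66), ((335, 197, 36, 17), 0.2)]
top c center [([0.473, 0.089, 0.055], 0.57)]
top c lip [([0.477, 0.055, 0.082], 0.69), ([0.477, -0.027, 0.002], 0.37)]
top c jaw [([0.471, 0.136, 0.026], 0.67)]
[((197, 195, 36, 17), 0.69), ((340, 196, 32, 17), 0.64)]
top d center [([0.48, -0.025, 0.054], 0.65)]
top d lip [([0.474, -0.058, 0.076], 0.91), ([0.451, -0.14, 0.055], 0.19)]
top d jaw [([0.49, 0.02, 0.027], 0.64), ([0.464, -0.263, 0.056], 0.55)]
[((243, 192, 35, 17), 0.62)]
```

The top picture shows the board in the lower half of the trough: the plug box at about (168,193), then clips c (215,203), d (261,200), b (306,211) and a (353,205), with the nut at (199,150). The scene picture shows the same row. The two views agree on heights: lip tops at about 0.078, board top at 0.03. First I shut the fingers, square the tool up and go towards clip a.

Emit:
send_rows:
  motion:
    - [0,0,0,0,0,0.0433,-1]
    - [0,0,0,0,0,0.0433,-1]
    - [0,0,0,0,0,0.0433,-1]
    - [0.56,-1,0,0,0,0,-1]
    - [0.56,-1,0,0,0,0,-1]
    - [0.56,-1,0,0,0,0,-1]
    - [0.56,-1,0,0,0,0,-1]
    - [0.56,-1,0,0,0,0,-1]
    - [0.56,-1,0,0,0,0,-1]
    - [0.56,-1,0,0,0,0,-1]
  squeeze: 20

```text
t: 3.65
eef_pos: [0.3563, -0.4209, 0.2315]
eef_rot: [1.0, -0.0, 0.0, 0.0]
contact_force: [0.5, -0.7, -0.3]
grip_width: 0.0003
gripper_force: 0.0
```

Emit:
send_rows:
  motion:
    - [0.56,-0.95,0.6,0,0,0,-1]
    - [0.56,-0.95,0.6,0,0,0,-1]
    - [0.56,-0.95,0.6,0,0,0,-1]
    - [0.56,-0.95,0.6,0,0,0,-1]
    - [0.56,-0.95,0.6,0,0,0,-1]
    - [0.56,-0.95,0.6,0,0,0,-1]
    - [0.56,-0.95,0.6,0,0,0,-1]
    - [0.56,-0.95,0.6,0,0,0,-1]
    - [0,0,0,0,0,0,-1]
    - [0,0,0,0,0,0,-1]

```text
t: 4.9
eef_pos: [0.4677, -0.2328, 0.1117]
eef_rot: [1.0, -0.0, 0.0, 0.0]
contact_force: [0.9, -0.6, -0.7]
grip_width: 0.0003
gripper_force: 0.0
```

Run:
```python
from cell import state, vision
import cv2, numpy as np
im=vision.camera("wrist"); cv2.imwrite("pics/w1.png",im["pixels"][:,:,::-1])
s=state(); print(s["t"],s["eef_pos"],s["contact_force"])
for n in ["clip_a_lip","clip_b_lip"]:
  print(n,[(np.round(d["location"],3).tolist(),round(d["score"],2)) for d in vision.pinpoint(n,"wrist")])
```

```text
4.95 [ 0.467633   -0.23326334  0.11191788] [-0.08987058 -0.1485354   0.33611417]
clip_a_lip [([0.469, -0.229, 0.077], 0.79)]
clip_b_lip [([0.454, -0.105, 0.078], 0.85)]
```

View pics/w1.png

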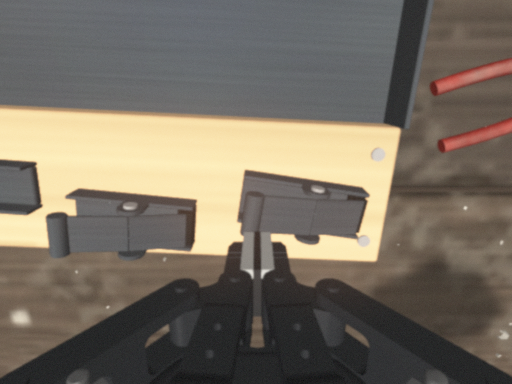

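The wrist picture shows the shut fingers (260,260) just in front of clip a's lip roll (254,213), and clip b's lip at (59,233). That fits the estimates, so I press clip a about 7 mm.

Emit:
send_rows:
  motion:
    - [0,-0.12,0.6,0,0,0,-1]
    - [0,0,0.6,0,0,0,-1]
    - [0,0,0.15,0,0,0,-1]
    - [0,0,0.15,0,0,0,-1]
    - [0,0,0.15,0,0,0,-1]
    - [0,0,0,0,0,0,-1]
    - [0,0,0,0,0,0,-1]

```text
t: 5.92
eef_pos: [0.4683, -0.2286, 0.0704]
eef_rot: [1.0, -0.0, 0.0, 0.0]
contact_force: [0.3, 2.6, 3.6]
grip_width: -0.0001
gripper_force: 1.6
```

Emit:
send_rows:
  motion:
    - [0,0,0.1,0,0,0,-1]
    - [0,0,0,0,0,0,-1]
    - [0,0,0,0,0,0,-1]

```text
t: 6.3
eef_pos: [0.4684, -0.2289, 0.0678]
eef_rot: [1.0, -0.0, 0.001, 0.0]
contact_force: [1.4, 1.6, 3.0]
grip_width: 0.0003
gripper_force: 1.7
```

Run:
```python
from cell import state
s=state(); print(s["t"],s["eef_pos"],s["contact_force"])
```

```text
6.3 [ 0.46836433 -0.22885115  0.06781666] [1.36162804 1.63178964 2.97643249]
```

Clip a gives about 3–4 N at 8–10 mm, so it is weak. Next is clip b.

Emit:
send_rows:
  motion:
    - [0,0,-0.7,0,0,0,-1]
    - [0,-0.4,-0.5,0,0,0,-1]
    - [-0.1,-1,0,0,0,0,-1]
    - [-0.1,-1,0,0,0,0,-1]
    - [-0.1,-1,0,0,0,0,-1]
    - [-0.1,-1,0,0,0,0,-1]
    - [-0.1,-0.56,0.3,0,0,0,-1]
    - [0,0,0.5,0,0,0,-1]
    - [0,0,0,0,0,0,-1]

```text
t: 7.42
eef_pos: [0.4556, -0.1045, 0.0775]
eef_rot: [1.0, -0.0, -0.0, -0.001]
contact_force: [-3.7, 3.7, 11.1]
grip_width: 0.0
gripper_force: 5.3
```

Emit:
send_rows:
  motion:
    - [0,0,0.15,0,0,0,-1]
    - [0,0,0.15,0,0,0,-1]
    - [0,0,0.15,0,0,0,-1]
    - [0,0,0,0,0,0,-1]
    - [0,0,0,0,0,0,-1]

```text
t: 8.05
eef_pos: [0.4568, -0.1026, 0.0676]
eef_rot: [1.0, -0.0, 0.001, -0.002]
contact_force: [-2.3, 8.2, 14.4]
grip_width: -0.0
gripper_force: 7.3
```

Clip b is sound (14 N). Next is d.

Emit:
send_rows:
  motion:
    - [0,0,-0.6,0,0,0,-1]
    - [0,0,-0.6,0,0,0,-1]
    - [0.4,-0.9,0,0,0,0,-1]
    - [0.4,-0.9,0,0,0,0,-1]
    - [0,0,0.4,0,0,0,-1]
    - [0,0,0.4,0,0,0,-1]
    - [0,0,0.15,0,0,0,-1]
    - [0,0,0.1,0,0,0,-1]
    - [0,0,0,0,0,0,-1]
    - [0,0,0,0,0,0,-1]

```text
t: 9.3
eef_pos: [0.4748, -0.0633, 0.071]
eef_rot: [1.0, -0.002, -0.001, 0.002]
contact_force: [-3.3, -2.9, 14.0]
grip_width: 0.0001
gripper_force: 6.9
```

Clip d is sound (14 N). Now c.

Emit:
send_rows:
  motion:
    - [0,0,-0.6,0,0,0,-1]
    - [0,0,-0.6,0,0,0,-1]
    - [0.03,-0.94,0,0,0,0,-1]
    - [0.03,-0.94,0,0,0,0,-1]
    - [0.03,-0.94,0,0,0,0,-1]
    - [0.03,-0.94,0,0,0,0,-1]
    - [0.03,-0.94,0.4,0,0,0,-1]
    - [0,0,0.5,0,0,0,-1]
    - [0,0,0.15,0,0,0,-1]
    - [0,0,0.15,0,0,0,-1]

```text
t: 10.55
eef_pos: [0.4788, 0.0558, 0.0698]
eef_rot: [1.0, -0.001, -0.001, 0.001]
contact_force: [-2.6, -2.0, 4.3]
grip_width: 0.0003
gripper_force: 1.8
```

Emit:
send_rows:
  motion:
    - [0,0,0.05,0,0,0,-1]
    - [0,0,0,0,0,0,-1]
    - [0,0,0,0,0,0,-1]

```text
t: 10.92
eef_pos: [0.4796, 0.0572, 0.0691]
eef_rot: [1.0, -0.0, 0.0, 0.0]
contact_force: [-0.6, -1.7, 4.7]
grip_width: -0.0
gripper_force: 1.8
```

Run:
```python
from cell import state, vision
import numpy as np
s=state(); print(s["t"],s["eef_pos"],s["contact_force"])
```

```text
10.925 [0.47955829 0.05722549 0.06913098] [-0.60394014 -1.7035872   4.74393294]
```

Clips a and c are the weak ones. I now go behind clip c with the fingers half open, for two-point pushing.

Emit:
send_rows:
  motion:
    - [0,0,-0.8,0,0,0,-1]
    - [0,0,-0.7,0,0,0,-1]
    - [-0.73,-0.43,0,0,0,0,0]
    - [-0.73,-0.43,0,0,0,0,0]
    - [-0.73,-0.43,0,0,0,0,0]
    - [0,0,0.8,0,0,0,0]
    - [0,0,0,0,0,0,0]
    - [0,0,0,0,0,0,0]

```text
t: 11.92
eef_pos: [0.425, 0.0902, 0.0869]
eef_rot: [1.0, -0.0, 0.0, -0.0]
contact_force: [0.8, -0.3, 0.2]
grip_width: 0.0425
gripper_force: 0.0
```

Run:
```python
from cell import state, vision
import cv2, numpy as np
im=vision.camera("wrist"); cv2.imwrite("pics/w2.png",im["pixels"][:,:,::-1])
s=state(); print(s["t"],s["eef_pos"],s["contact_force"],s["grip_width"])
for n in ["clip_c_lip","clip_c_center","clip_c_jaw"]:
  print(n,[(np.round(d["location"],3).tolist(),round(d["score"],2)) for d in vision.pinpoint(n,"wrist")])
```

```text
11.975 [0.42513705 0.09013817 0.08700357] [ 0.33472777 -0.42880414  0.00900602] 0.042397547025410015
clip_c_lip [([0.477, 0.055, 0.08], 0.95)]
clip_c_center [([0.472, 0.093, 0.055], 0.58)]
clip_c_jaw [([0.472, 0.133, 0.032], 0.64)]
```

View pics/w2.png

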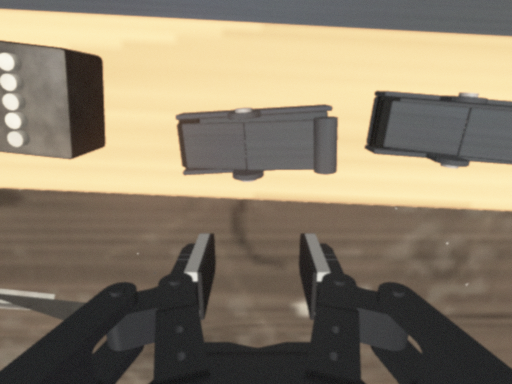

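The wrist picture shows clip c at (180–335, 105–178) with both fingers (205,270 and 315,270) square behind it; the box and clip d stand clear. I lower and check.

Emit:
send_rows:
  motion:
    - [0,0,0.8,0,0,0,0]
    - [0,0,0.8,0,0,0,0]
    - [0,0,0.4,0,0,0,0]
    - [0,0,0.2,0,0,0,0]
    - [0,0,0,0,0,0,0]

```text
t: 12.75
eef_pos: [0.4246, 0.0901, 0.0314]
eef_rot: [1.0, -0.0, 0.0, -0.0]
contact_force: [0.8, 0.6, -0.2]
grip_width: 0.0428
gripper_force: 0.0
```

Emit:
send_rows:
  motion:
    - [0.25,0,0,0,0,0,0]
    - [0.25,0,0,0,0,0,0]
    - [0.25,0,0,0,0,0,0]
    - [0.25,0,0,0,0,0,0]
    - [0.25,0,0,0,0,0,0]
    - [0.25,0,0,0,0,0,0]
    - [0.25,0,0,0,0,0,0]
    - [0.25,0,0,0,0,0,0]
    - [0.25,0,0,0,0,0,0]
    - [0.25,0,0,0,0,0,0]

```text
t: 14.0
eef_pos: [0.4874, 0.0899, 0.0312]
eef_rot: [1.0, -0.0, -0.0, 0.0]
contact_force: [-0.5, 0.0, -0.7]
grip_width: 0.0425
gripper_force: 0.4
```

Run:
```python
from cell import state, vision
import cv2, numpy as np
im=vision.camera("wrist"); cv2.imwrite("pics/w3.png",im["pixels"][:,:,::-1])
s=state(); print(s["t"],s["eef_pos"],s["contact_force"],s["grip_width"])
```

```text
14.05 [0.48834045 0.08990624 0.03141674] [0.1937063  0.51745773 0.33747873] 0.04234435980400303
```

View pics/w3.png

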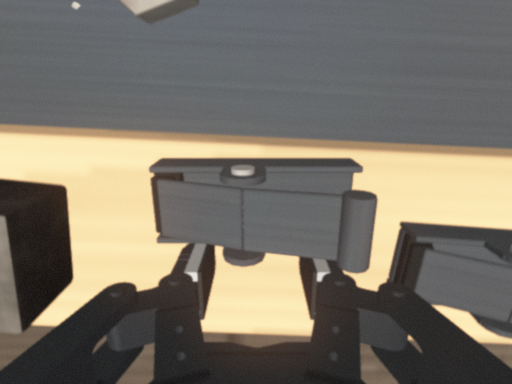

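Clip c sits flush on both fingers and still stands on the board, its far wall at row 160 short of the edge at row 140, with the nut far from it. I push on over the edge.

Emit:
send_rows:
  motion:
    - [0.25,0,0,0,0,0,0]
    - [0.25,0,0,0,0,0,0]
    - [0.25,0,0,0,0,0,0]
    - [0.25,0,0,0,0,0,0]
    - [0.25,0,0,0,0,0,0]
    - [0.25,0,0,0,0,0,0]
    - [0.25,0,0,0,0,0,0]
    - [0.25,0,0,0,0,0,0]
    - [0,0,0,0,0,0,0]

```text
t: 15.18
eef_pos: [0.5376, 0.0899, 0.0313]
eef_rot: [1.0, -0.0, 0.0, -0.0]
contact_force: [-0.0, 0.1, -0.8]
grip_width: 0.0429
gripper_force: 0.0
```

Run:
```python
from cell import state, vision
import cv2, numpy as np
im=vision.camera("wrist"); cv2.imwrite("pics/w4.png",im["pixels"][:,:,::-1])
s=state(); print(s["t"],s["eef_pos"],s["contact_force"],s["grip_width"])
```

```text
15.225 [0.5370608  0.08997502 0.03118913] [-0.54668851 -0.39666738 -0.27178805] 0.04282218998361649
```

View pics/w4.png

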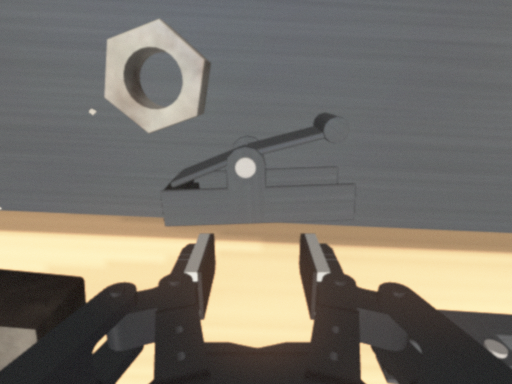

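Clip c lies on its side in the trough at (160–355, 115–225), clear of the board and the nut. Up, and across to behind clip a.

Emit:
send_rows:
  motion:
    - [0,0,-0.8,0,0,0,0]
    - [0,0,-0.8,0,0,0,0]
    - [0,0,-0.8,0,0,0,0]
    - [0,0,-0.8,0,0,0,0]
    - [-0.32,0.95,0,0,0,0,0]
    - [-0.32,0.95,0,0,0,0,0]
    - [-0.32,0.95,0,0,0,0,0]
    - [-0.32,0.95,0,0,0,0,0]
    - [-0.32,0.95,0,0,0,0,0]
    - [-0.32,0.95,0,0,0,0,0]

```text
t: 16.48
eef_pos: [0.4893, -0.0532, 0.1132]
eef_rot: [1.0, 0.0, 0.001, 0.0]
contact_force: [0.5, -0.5, 0.3]
grip_width: 0.0427
gripper_force: 0.0
```

Emit:
send_rows:
  motion:
    - [-0.32,0.95,0,0,0,0,0]
    - [-0.32,0.95,0,0,0,0,0]
    - [-0.32,0.95,0,0,0,0,0]
    - [-0.32,0.95,0,0,0,0,0]
    - [-0.32,0.95,0,0,0,0,0]
    - [-0.32,0.95,0,0,0,0,0]
    - [-0.32,0.95,0,0,0,0,0]
    - [-0.32,0.95,0,0,0,0,0]
    - [-0.32,0.95,0,0,0,0,0]
    - [0,0,0,0,0,0,0]

```text
t: 17.73
eef_pos: [0.4166, -0.2682, 0.113]
eef_rot: [1.0, -0.002, 0.001, 0.001]
contact_force: [0.5, -0.4, 0.2]
grip_width: 0.0426
gripper_force: 0.0
```

Run:
```python
from cell import state, vision
import cv2, numpy as np
im=vision.camera("wrist"); cv2.imwrite("pics/w5.png",im["pixels"][:,:,::-1])
s=state(); print(s["t"],s["eef_pos"],s["contact_force"],s["grip_width"])
for n in ["clip_a_lip","clip_a_center","clip_a_jaw"]:
  print(n,[(np.round(d["location"],3).tolist(),round(d["score"],2)) for d in vision.pinpoint(n,"wrist")])
```

```text
17.775 [ 0.41719319 -0.26664437  0.11268979] [-0.19127337  0.73678668 -0.92634283] 0.04240640074537536
clip_a_lip [([0.474, -0.229, 0.079], 0.98)]
clip_a_center [([0.461, -0.265, 0.055], 0.82)]
clip_a_jaw [([0.456, -0.307, 0.028], 0.81)]
```

View pics/w5.png

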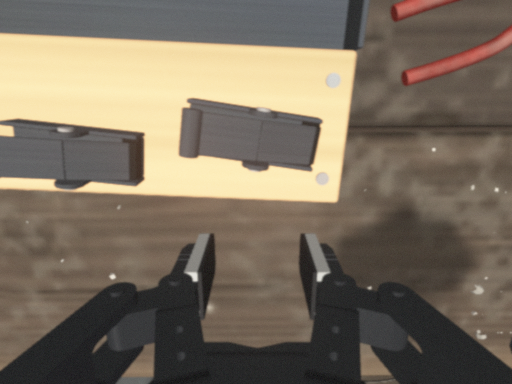

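Clip a is at (180–320, 97–170), in front of the fingers and centred between them, and clip b is clear on the left. Its jaw end is about 25 mm short of the trough's end wall. I lower and push.

Emit:
send_rows:
  motion:
    - [0,0,0.8,0,0,0,0]
    - [0,0,0.8,0,0,0,0]
    - [0,0,0.8,0,0,0,0]
    - [0,0,0.6,0,0,0,0]
    - [0,0,0.25,0,0,0,0]
    - [0,0,0,0,0,0,0]

```text
t: 18.68
eef_pos: [0.417, -0.266, 0.03]
eef_rot: [1.0, 0.0, -0.0, -0.0]
contact_force: [-0.1, -0.2, 0.4]
grip_width: 0.0429
gripper_force: 0.0
```

Emit:
send_rows:
  motion:
    - [0.25,0,0,0,0,0,0]
    - [0.25,0,0,0,0,0,0]
    - [0.25,0,0,0,0,0,0]
    - [0.25,0,0,0,0,0,0]
    - [0.25,0,0,0,0,0,0]
    - [0.25,0,0,0,0,0,0]
    - [0.25,0,0,0,0,0,0]
    - [0.25,0,0,0,0,0,0]
    - [0.25,0,0,0,0,0,0]
    - [0.25,0,0,0,0,0,0]

```text
t: 19.92
eef_pos: [0.4798, -0.2662, 0.03]
eef_rot: [1.0, -0.0, -0.0, -0.0]
contact_force: [-1.3, 0.0, 1.2]
grip_width: 0.0424
gripper_force: 1.0
```

Run:
```python
from cell import state, vision
import cv2, numpy as np
im=vision.camera("wrist"); cv2.imwrite("pics/w6.png",im["pixels"][:,:,::-1])
s=state(); print(s["t"],s["eef_pos"],s["contact_force"],s["grip_width"])
```

```text
19.975 [ 0.48093673 -0.26609353  0.03012942] [-0.4920485  -0.92147052 -1.14770573] 0.04270830791305394
```

View pics/w6.png

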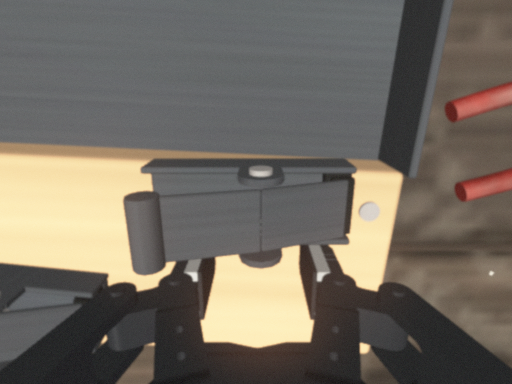

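Clip a is flush on both fingers (145–355, 160–270), its jaw end about 13 mm inside the trough's end wall. I push on.

Emit:
send_rows:
  motion:
    - [0.25,0,0,0,0,0,0]
    - [0.25,0,0,0,0,0,0]
    - [0.25,0,0,0,0,0,0]
    - [0.25,0,0,0,0,0,0]
    - [0.25,0,0,0,0,0,0]
    - [0.25,0,0,0,0,0,0]
    - [0.25,0,0,0,0,0,0]
    - [0.25,0,0,0,0,0,0]
    - [0.2,0,0,0,0,0,0]
    - [0,0,0,0,0,0,0]

```text
t: 21.22
eef_pos: [0.5347, -0.2663, 0.03]
eef_rot: [1.0, -0.0, 0.0, 0.0]
contact_force: [-0.2, -0.1, 0.5]
grip_width: 0.0428
gripper_force: 0.0
```

Emit:
send_rows:
  motion:
    - [0,0,-0.8,0,0,0,0]
    - [0,0,-0.8,0,0,0,0]
    - [0,0,-0.8,0,0,0,0]
    - [0,0,-0.8,0,0,0,0]
    - [0,0,-0.8,0,0,0,0]
    - [0,0,-0.8,0,0,0,0]
    - [0,0,-0.8,0,0,0,0]
    - [0,0,0,0,0,0,0]

```text
t: 22.22
eef_pos: [0.5356, -0.2668, 0.1723]
eef_rot: [1.0, -0.0, 0.002, 0.001]
contact_force: [-0.3, -0.4, -0.7]
grip_width: 0.0429
gripper_force: 0.0
```

Run:
```python
from cell import state, vision
import cv2, numpy as np
a=vision.camera("wrist")["pixels"]; b=vision.camera("top")["pixels"]
b=cv2.resize(b[100:250,120:400],(560,300))
out=np.zeros((600,560,3),np.uint8); out[:300]=b; out[300:,:400]=cv2.resize(a,(400,300))
cv2.imwrite("pics/f.png",out[:,:,::-1])
s=state(); print(s["t"],s["eef_pos"],s["contact_force"])
for n in ["clip_a_center","clip_b_center","clip_c_center","clip_d_center","plug_box"]:
  print(n,[(np.round(d["location"],3).tolist(),round(d["score"],2)) for d in vision.pinpoint(n,"top")])
```

```text
22.325 [ 0.53412694 -0.26624984  0.16977911] [-1.04549341  0.06716867  0.22552884]
clip_a_center [([0.567, -0.262, 0.022], 0.64)]
clip_b_center [([0.455, -0.14, 0.05], 0.59)]
clip_c_center [([0.489, 0.022, 0.029], 0.19)]
clip_d_center [([0.482, -0.024, 0.054], 0.71)]
plug_box [([0.496, 0.214, 0.032], 0.63)]
```

View pics/f.png

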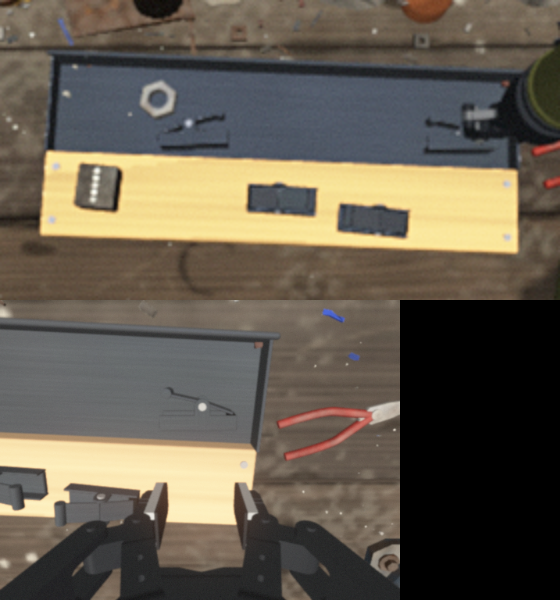

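Both weak clips lie in the trough: c at (195,130) and a at (460,135) in the top view, and a again at (200,405) in the wrist view. Clips b and d and the box stand where they were, and the robot is clear of everything.

```bash
python3 -c "
from cell import ticket
print(ticket.finish_job())"
```

```text
the job is handed in; nothing more can be done
None
```

Clips a and c felt weak (about 3–5 N when pressed) and are now in the scrap trough; the sound clips b and d (about 14 N) and the plug box still stand on the board, and the job is handed in at about 22 s.

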